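File a vial in the sloped gravity rack

TASK

On the two-lane sloped rack each lane already holds one lying vial, hung up a little short of the stop bar. Take the loose vial lying on the bench and lay it, base downhill, in the upper half of the lane that holds the vial of its own size, let go and let it slide down by itself; then gently push it on from its cap end until both vials sit close one behind the other and fully home against the stop bar. Do not ram them, leave the larger vial where it is, do not disturb the beaker or the timer, and move the fingers clear at the end.

Things in the scene. Friction and masses are not known exactly. Their poses are not given: they have to be found in the camera images.
- rack: Fixed aluminium rack, base 262 x 104 mm, deck sloping 20 degrees. Origin: centre of its underside; x level, towards the high end; y across. Two straight lanes, centre lines at y = +24 and -24 mm, each 32 mm wide between rails 9 mm high. Their running surface rises from x = -120, z = 36 mm (there s = 0; s counts up the slope) to x = +126, z = 126 mm. The high end is open.
- strip_end (a point): Point on the running surface midway between the lanes at s = 115 mm; axes as the rack's. Uphill of it (s = 115 to 262 mm) the lanes are bare slick metal, where a vial slides down by itself. From it down to the stop bar they have dark rubber grip strips, which hold a vial where it lies, so that it stops short of the end and must be pushed on.
- stop: Rigid stop bar, 19 mm high, across both lanes at the low end, clamped at a setting that differs from run to run (s = 0 to 20 mm). Origin: on the running surface at the foot of its uphill face, midway between the lanes; its x axis points up the slope, z square off the slope.
- vial_loose: The vial to be filed: small glass vial with a black screw cap, 25 mm across, 52 mm long, about 30 g, lying on the bench (it does not roll; treat the body as 22.5 mm square, so it is 22.5 mm high as it lies). Origin: centre of its base; z runs along the vial from base to cap (horizontal while it lies). It can be gripped across its upper half, midway along, with the fingertips 11 mm above the bench.
- vial_twin: The vial of the same size and shape (black cap, 25 x 52 mm, about 30 g) that lies in one of the two lanes (which one differs), base downhill, its base 10 to 30 mm uphill of the stop bar. Origin: centre of its base, 11 mm off the running surface; z from base to cap, up the slope.
- vial_large: The larger vial (pale cap, 30 mm across, 60 mm long) that lies in the other lane. Origin: centre of its base; z from base to cap. Stays where it is.
- beaker: Small open glass beaker, 43 mm across and 58 mm high, a bystander on the bench. Origin: centre of its underside.
- timer: Small flat timer, 56 x 66 x 17 mm, a bystander on the bench. Origin: centre of its underside.
Not all that is in view belongs to the job. Leave any blue or red look-alike of the vial_twin alone. Leave any purple look-alike of the vial_loose alone.

How it is judged (in metres and radians):
On the way, in this order (a step that is already met when the one before it is completed fails the run):
1. the loose vial has been let go in the upper half of its twin's lane: lying in the lane, base at least 135 mm uphill of s = 0, on the rack and not touched by the fingers (x of vial_loose in the frame of rack above 0.003 m and y of vial_loose in the frame of vial_twin between -0.012 and 0.012 m and x of vial_loose in the frame of vial_twin between -0.015 and 0.015 m and z of vial_loose in the frame of vial_twin between 0.06 and 0.22 m and angle between the z axis of vial_loose and the z axis of vial_twin, either way round below 0.3 rad and contact force between vial_loose and rack above 0.02 N and contact force between vial_loose and the fingers below 0.02 N), for 0.08 s.
2. the vial has slid down to the grip strip by itself: base less than 125 mm from s = 0, in the lane, not touched by the fingers, the twin not yet home (x of vial_loose in the frame of rack below -0.006 m and z of vial_loose in the frame of vial_twin between 0.046 and 0.12 m and y of vial_loose in the frame of vial_twin between -0.012 and 0.012 m and contact force between vial_loose and the fingers below 0.02 N and x of vial_twin in the frame of stop above 0.0035 m), for 0.1 s.
At the end, for the whole second after the job is handed in: The twin's base is against the stop bar (gap under 2.5 mm), the filed vial lies right behind it in the same lane, base downhill (its base within 3.5 mm of the twin's cap, in line within 12 mm and 0.25 rad), both at rest and not touched (x of vial_twin in the frame of stop between -0.002 and 0.0025 m and z of vial_loose in the frame of vial_twin between 0.046 and 0.0555 m and y of vial_loose in the frame of vial_twin between -0.012 and 0.012 m and x of vial_loose in the frame of vial_twin between -0.006 and 0.006 m and angle between the z axis of vial_loose and the z axis of vial_twin, either way round below 0.25 rad and angle between the z axis of vial_twin and the x axis of stop, either way round below 0.25 rad and linear speed of each of vial_loose, vial_twin below 0.02 m/s and contact force between vial_loose and the fingers below 0.05 N).
It fails at once if the vials were rammed against the stop bar (over 20 N) (contact force between vial_twin and stop above 20 N).
It fails at once if the larger vial was moved (over 8 mm) (distance of vial_large from where it was at the start of the episode above 0.008 m).
It fails at once if a bystander was disturbed (over 15 mm) (distance of any of beaker, timer from where it was at the start of the episode above 0.015 m).
It also fails if it takes over 40 s, if anything falls off the work surface, if the arm or the gripper's body presses on something with over 40 N, if the wrist force passes 120 N, or if a joint passes its speed limit or range.

ROBOT

A 6-joint arm with a two-finger parallel gripper is mounted at the origin on a cart in front of the work surface, level with it; the furniture and walls round the work are solid. World frame = base frame: x ahead of the robot, y to its left, z up, the work surface at z = 0. Lengths are in mm, angles in degrees, forces in N, time in s.
With the tool pointing down it reaches from about 250 to 725 mm from the base axis. Payload 4 kg.
Tool frame: the origin (TCP) lies at the very end of the fingers, on their centre line; the grasp point (between the pads) lies arm.tcp_to_grasp behind it (arm.tcp_to_grasp is the distance from the TCP to the grasp point, in mm); z points along the fingers, y is the line along which they close (so a half turn about z gives the same grasp; the last joint's range is limited). The gripper opens to 85 mm and grips with 20 to 120 N. Pads are 22 mm wide; open, the fingers measure 114 mm over their backs; the gripper's body (76 mm by 85 mm) begins 54 mm behind the grasp point. The pads swing forward as they close: fully open they stand 13 mm farther back than shut.
Start: joints at [-69.672, 13.785, 0.286, 76.501, 0, 90], TCP at [173.7, -468.858, 231.306] pointing down, gripper open.
Joint ranges: [-155.79, 155.79], [-60.16, 107.12], [-62.33, 73.08], [-114, 123.19], [-81.49, 82.49], [-180, 180]. Speed limits (degrees/s): [159.86, 159.86, 180, 180, 180, 180].

INTERFACE

Orientations are given as a 3x3 rotation matrix whose columns are the frame's x, y, z axes.
In Python, from plant import arm gives the robot as it stands.
- The arm moves only by the shell command python3 -m pendant 'ROWS' [FORCE]. ROWS is JSON, a list of rows, each a list of 7 numbers: the turn, a rotation vector about the tool's x, y, z in rad, then the shift along the tool's x, y, z in mm, then the finger opening in mm, from 0 to 85.4. A call has 1 to 10 rows; each row is the pose to reach, as a shift and turn from the pose commanded when the call began, along the tool's axes at that moment; what a row does not reach only later rows make up. A row lasts 1/8 s, in which the tool goes at most 62.5 mm and 10.7 degrees, less where a joint would pass 70% of its speed; a pose out of reach is approached as far as the arm can. A call with a gripper value outside its range is refused whole. The fingers move at their own pace and stop on an object; FORCE is the grip in N (left out, the last holds). Time passes only in rows, so rows that repeat a pose let the fingers close. It gives the time, the measured TCP pose, the force, the opening and the grip force at its end, in the units of the state.
- arm.sense(): the state, without advancing time (a new reading comes with each control period).
- arm.snapshot(name): name is "side" or "top"; returns a dict with "img" (480x640x3 uint8, red, green, blue), "z_map" (480x640 float32, mm along the optical axis (not along the pixel's ray), 0 where there is no reading), "fx", "fy", "cx", "cy" (pixels), "D" ([k1, k2, p1, p2, k3] as OpenCV has them; the pictures are not rectified), "world_to_cam" (4x4, takes a point from world to camera coordinates). Camera axes: x right, y up, looking along -z (the intrinsics and any distortion apply to the point x, -y, -z); pixel columns grow to the right and rows downward; lengths in mm; the calibration is good to about 2 mm. A picture is of the moment at which its call begins.
- arm.job_done(): hands the job in; it is judged then, once.
The state is a dict: "clock": time; "joints": joint angles; "joint_vel": joint speeds; "joint_efforts": joint torques, N m; "tcp_pos": TCP position; "orientation": TCP orientation; "ft_force": force on the tool from outside, world axes, zero at the start; "ft_torque": the same for the moment, N m; "grip_width": finger opening in mm; "gripper_force": force on a finger pad.
Only numpy, scipy, OpenCV 4.12 (cv2) and the standard library are available. Lean on these libraries where they do the work, as an engineer would, in place of code of your own. Each camera call takes 0.05 s, during which the arm holds its last target. There are 200 camera calls.

## Working session

There is one attempt and no reset: what is moved stays moved. The work goes in short steps, Python scripts to look and compute and a shell command to move; the robot and the scene stay as the last step left them, time stands still between calls to the robot, and variables do not carry over. Pictures are saved under pics/ and viewed, at most 10 in all, crops included, and the job is handed in when it is done.

```bash
ls; mkdir -p pics; cat > h.py <<'E'
import numpy as np, cv2
from plant import arm
def snap(n):
    s=arm.snapshot(n); return s
def world(s,u,v,z=None):
    """pixels -> world via z_map (or given depth)"""
    u=np.atleast_1d(u).astype(float);v=np.atleast_1d(v).astype(float)
    K=np.array([[s['fx'],0,s['cx']],[0,s['fy'],s['cy']],[0,0,1]])
    p=cv2.undistortPoints(np.stack([u,v],1)[:,None],K,np.array(s['D'],float))[:,0]
    d=s['z_map'][v.astype(int),u.astype(int)] if z is None else z
    c=np.stack([p[:,0]*d,-p[:,1]*d,-d*np.ones(len(u)),np.ones(len(u))])
    return (np.linalg.inv(s['world_to_cam'])@c)[:3].T
E
python3 - <<'E'
from h import *
for n in('top','side'):
    s=snap(n); cv2.imwrite(f'pics/{n}0.png',s['img'][...,::-1]); np.savez(f'{n}0.npz',**s)
    print(n,s['fx'],s['cx'],s['D'],np.linalg.inv(s['world_to_cam'])[:3,3])
print(arm.sense()); print(arm.tcp_to_grasp)
E
```

```text
pics
top 462.8363121897746 325.2410549148609 [0.01583662 0.         0.         0.         0.        ] [477.29459893  14.86438981 994.70469931]
side 554.623783611436 319.352334508115 [-0.06536058  0.          0.          0.          0.        ] [-146.59190338  471.01210634  832.63614528]
{'clock': 0.1, 'joints': array([-6.96714480e+01,  1.38261018e+01,  2.20836752e-01,  7.65007561e+01,
        1.66282522e-03,  9.00010739e+01]), 'joint_vel': array([ 0.00270456, -0.15315804,  0.1794731 ,  0.14195073, -0.01258188,
        0.02770613]), 'joint_efforts': array([-7.00813052e-05, -3.73138011e+01,  2.53010023e+01,  1.08845081e-02,
        2.76771928e-06, -2.59438551e-06]), 'tcp_pos': array([ 173.51391781, -468.32630935,  230.51351334]), 'orientation': array([[ 9.37722461e-01,  3.47384812e-01, -6.15625717e-04],
       [ 3.47385357e-01, -9.37720837e-01,  1.74524643e-03],
       [ 2.89870423e-05, -1.85041614e-03, -9.99998288e-01]]), 'ft_force': array([-0.87302647,  0.89799295,  0.70095033]), 'ft_torque': array([-0.02213196,  0.02504214, -0.00926114]), 'gripper_force': 0.0, 'grip_width': 85.58111119985966}
18.700000000000003
```

View pics/top0.png

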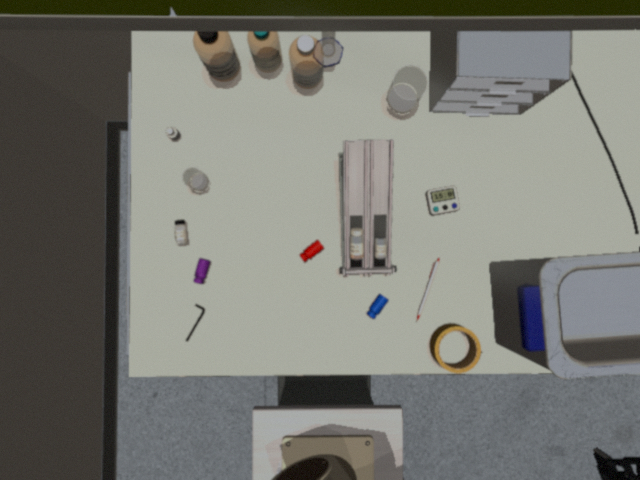

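View pics/side0.png

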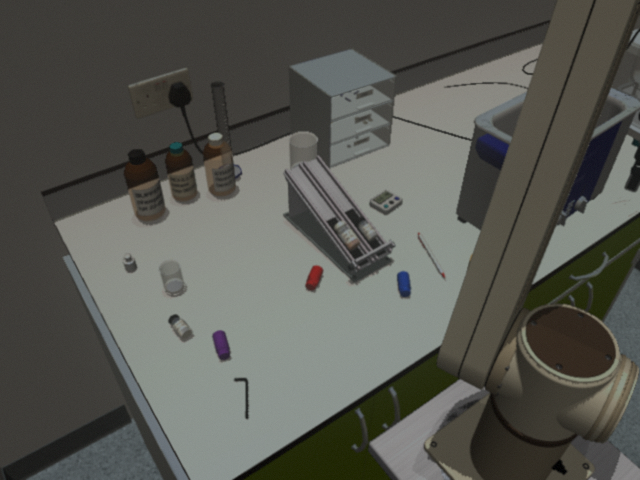

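The top view shows the rack at about (368,205) with its high end away from the robot. The twin and the large vial are at about (357,243) and (381,243). The loose vial is at about (181,232), with its cap towards the top in the image. The timer is at (443,200) and the beaker is either (404,98) or (197,181). I'll enlarge crops next.

```bash
python3 - <<'E'
import cv2,numpy as np
t=cv2.imread('pics/top0.png');s=cv2.imread('pics/side0.png')
f=lambda im,x,y,w,h,k:cv2.resize(im[y:y+h,x:x+w],(w*k,h*k),interpolation=cv2.INTER_CUBIC)
a=f(t,330,205,75,75,5);a=cv2.convertScaleAbs(a,alpha=1.3)
b=f(t,160,205,75,75,5);c=f(s,300,190,100,85,4);d=f(s,150,300,100,60,4)
o=np.zeros((600,800,3),np.uint8)
o[:340,:400]=c;o[:240,400:]=d;o[345:,:375]=a[60:315];o[345:,400:775]=b[0:255]
cv2.imwrite('pics/crop0.png',o)
E
```

```text
(no output)
```

View pics/crop0.png

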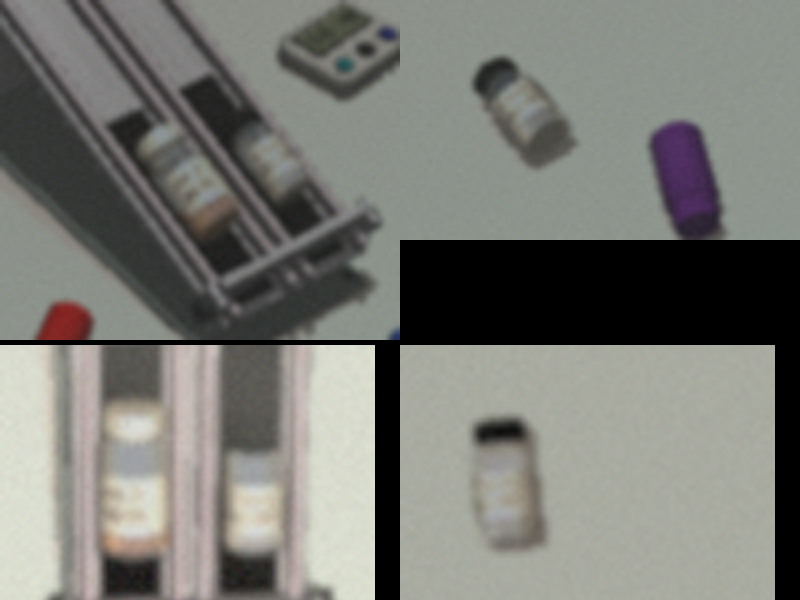

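Left lane (image left, +y) holds the large pale-capped vial. The right lane holds the black-capped twin. The loose vial's black cap points away from the robot (about +x). Next I'll measure.

```bash
cat >> h.py <<'E'
def cloud(s):
    v,u=np.mgrid[0:480,0:640]; m=s['z_map']>0
    u,v=u[m],v[m]; return world(s,u,v),s['img'][v,u],u,v
E
python3 - <<'E'
from h import *
for n in('top','side'):
    s=dict(np.load(f'{n}0.npz')); P,C,u,v=cloud(s)
    tab=(abs(P[:,2])<8)&(P[:,0]>300)&(P[:,0]<700)&(abs(P[:,1])<350)
    z0=np.median(P[tab,2]); print(n,'bench',z0)
    # loose vial
    c0=world(s,181,232)[0] if n=='top' else world(s,180,325)[0]
    m=(np.hypot(*(P[:,:2]-c0[:2]).T)<50)&(P[:,2]-z0>7)
    q=P[m]; r=cv2.minAreaRect(q[:,:2].astype(np.float32)); print('loose',m.sum(),r,'top z',np.percentile(q[:,2],[50,95]))
    dk=C[m].sum(1)<170; print('cap mean',q[dk].mean(0),'all',q.mean(0))
    # rack deck
    k=(u>335)&(u<400)&(v>135)&(v<280) if n=='top' else (u>280)&(u<400)&(v>150)&(v<280)
    k&=(P[:,2]>25)
    q=P[k]; r=cv2.minAreaRect(q[:,:2].astype(np.float32)); print('rack',r,'z',q[:,2].min(),q[:,2].max())
    # plane fit in deck points
    A=np.c_[q[:,:2],np.ones(len(q))]; w=np.ones(len(q),bool)
    for _ in range(20):
        p=np.linalg.lstsq(A[w],q[w,2],rcond=None)[0]; w=abs(A@p-q[:,2])<4
    print('plane',p,'slope',np.degrees(np.arctan(np.hypot(*p[:2]))),'yaw',np.degrees(np.arctan2(p[1],p[0])))
    for nm,a in(('beakA',(404,98)),('beakB',(197,181)),('timer',(443,200)),('lens',(1,1))):
        if n=='top': print(nm,world(s,*a)[0])
E
```

```text
top bench 0.7459043208174876
loose 317 ((527.3071899414062, 307.78131103515625), (51.60429763793945, 28.100194931030273), 5.9000420570373535) top z [22.39408324 26.83575853]
cap mean [546.79566872 307.35730042  21.66054255] all [526.51723235 305.65463944  21.81758257]
rack ((565.2764892578125, -84.80473327636719), (115.36221313476562, 261.9717102050781), 89.84944152832031) z 29.477510811200318 138.24963694520034
plane [ 3.63035497e-01  9.40605577e-03 -1.26114087e+02] slope 19.95886158024795 yaw 1.4841709894362773
beakA [ 783.60472839 -152.80795651   95.07951036]
beakB [635.7795247  276.1756437    4.13385399]
timer [ 591.36748767 -248.1665358    16.51142482]
lens [671.44016325 256.08176427 641.73773286]
side bench -0.85460716496857
loose 346 ((524.0760498046875, 309.75982666015625), (54.79923629760742, 24.897907257080078), 8.554570198059082) top z [19.8022737  24.07863777]
cap mean [543.7077211  313.4861586   19.01441262] all [518.80397012 310.29826752  18.45812228]
rack ((636.363525390625, -118.2078857421875), (205.55245971679688, 440.27374267578125), 64.91386413574219) z 25.05671463292606 134.06784266463035
plane [ 2.97117978e-01  3.96355937e-02 -8.33255390e+01] slope 16.68610301978804 yaw 7.598406840441652
```

```bash
python3 - <<'E'
from h import *
from scipy.optimize import minimize
for n in('top','side'):
    s=dict(np.load(f'{n}0.npz')); P,C,u,v=cloud(s)
    k=(P[:,0]>425)&(P[:,0]<705)&(abs(P[:,1]+80)<75)&(P[:,2]>25)&(P[:,2]<150); q=P[k]; c=C[k]
    def model(p):
        x,y,yaw,dz=p; cs,sn=np.cos(yaw),np.sin(yaw); d=q[:,:2]-[x,y]
        X=d[:,0]*cs+d[:,1]*sn; Y=-d[:,0]*sn+d[:,1]*cs
        return X,Y,q[:,2]-dz-(36+(X+120)*90/246)
    def cost(p):
        X,Y,R=model(p); a=abs(Y); t=np.where((abs(a-24)<16),0,9/np.cos(.35)); m=(X>0)&(X<122)&(a<50)
        if m.sum()<200: return 1e3
        return np.minimum(abs(R-t)[m],12).mean()+ .0*p[3]
    best=min((minimize(cost,[565,y0,w,0],method='Nelder-Mead',options=dict(initial_simplex=np.array([[565,y0,w,0],[571,y0,w,0],[565,y0+4,w,0],[565,y0,w+.02,0],[565,y0,w,2]]))) for y0 in(-88,-84,-80,-76) for w in(-.02,0,.02,.04)),key=lambda r:r.fun)
    print(n,best.x,best.fun)
    p=best.x.copy(); X,Y,R=model(p)
    m=(X>20)&(X<115)
    print('profile',[(y,round(float(np.median(R[m&(abs(Y-y)<1.5)])),1)) for y in range(-60,61,4) if (m&(abs(Y-y)<1.5)).sum()>3])
    m=(abs(Y)<6); print('X range centre rail',np.percentile(X[m],[0,.5,1,99,99.5,100])+p[0])
    m=(abs(Y)<48); print('X ext',np.percentile(X[m],[0,.5,1,99,99.5,100])+p[0])
E
```

```text
top [ 5.63537702e+02 -8.20222922e+01  2.19568676e-02 -2.42695177e+00] 2.3555032872605492
profile [(-48, -0.9), (-44, 10.6), (-40, 7.4), (-36, 0.2), (-32, -0.3), (-28, 0.1), (-24, 0.2), (-20, -0.1), (-16, -0.3), (-12, -0.5), (-8, 1.3), (-4, 9.3), (0, 0.1), (4, 10.3), (8, 6.0), (12, 0.1), (16, -0.4), (20, -0.2), (24, -0.2), (28, -0.4), (32, -0.3), (36, 0.2), (40, 0.5), (44, 9.1), (48, -0.0)]
X range centre rail [436.30502615 438.34148832 441.18836031 690.58683476 691.8694852
 693.61460307]
X ext [434.4104073  438.98525343 441.35713636 692.40503687 693.85720966
 695.94795985]
side [ 5.71954384e+02 -8.66091214e+01  1.48640023e-02  6.79832419e-02] 4.076111918353643
profile [(-40, 7.4), (-36, 7.2), (-32, 2.1), (-28, -0.7), (-24, -0.4), (-20, -0.1), (-16, -0.7), (-12, -0.5), (-8, 0.1), (0, 9.2), (4, 6.3), (8, 7.2), (12, 9.0), (16, 1.3), (20, -0.3), (24, -1.2), (28, -1.0), (32, -1.3), (36, -1.3), (40, -0.9), (44, -63.9), (48, 8.2), (52, -1.0), (56, 0.3)]
X range centre rail [433.99327234 434.78911086 435.23621787 685.85228608 688.21499264
 690.41404788]
X ext [431.76683148 435.58608835 436.8085028  688.74532634 690.50088251
 695.69778886]
```

```bash
python3 -m pendant '[[0,0,0.02,43,-43.5,0,85],[0,0,0.05,86,-87,0,85],[0,0,0.08,129,-130.5,0,85],[0,0,0.11,172,-174,0,85],[0,0,0.13,215,-217.5,0,85],[0,0,0.15,258,-261,0,85],[0,0,0.18,301,-304.5,0,85],[0,0,0.2,344,-348,0,85],[0,0,0.22,387,-391.5,0,85],[0,0,0.241,430,-435,0,85]]' 40
```

```text
clock: 1.35
tcp_pos: [428.9, 69.0, 231.1]
orientation: [[0.989, 0.146, -0.003], [0.146, -0.989, 0.018], [-0.001, -0.019, -1.0]]
ft_force: [0.3, -1.1, 0.2]
grip_width: 84.9
gripper_force: 0.0
```

```bash
python3 -m pendant '[[0,0,0,31,-52,0,85],[0,0,0,62,-104,0,85],[0,0,0,93,-156,0,85],[0,0,0,124,-208,20,85],[0,0,0,124,-208,70,70],[0,0,0,124,-208,121,60],[0,0,0,124,-208,170,60],[0,0,0,124,-208,170,60],[0,0,0,124,-208,170,60]]'
python3 - <<'E'
from h import *
s=snap('side'); print(arm.sense()['tcp_pos'])
im=s['img'][240:390,80:280,::-1]; cv2.imwrite('pics/hov.png',cv2.resize(im,None,fx=4,fy=4))
E
```

```text
clock: 2.48
tcp_pos: [550.1, 149.5, 89.6]
orientation: [[0.973, 0.23, -0.02], [0.23, -0.971, 0.061], [-0.005, -0.064, -0.998]]
ft_force: [0.6, -0.2, 0.5]
grip_width: 59.9
gripper_force: 0.0
[549.33310966 149.71450523  87.76880018]
```

View pics/hov.png

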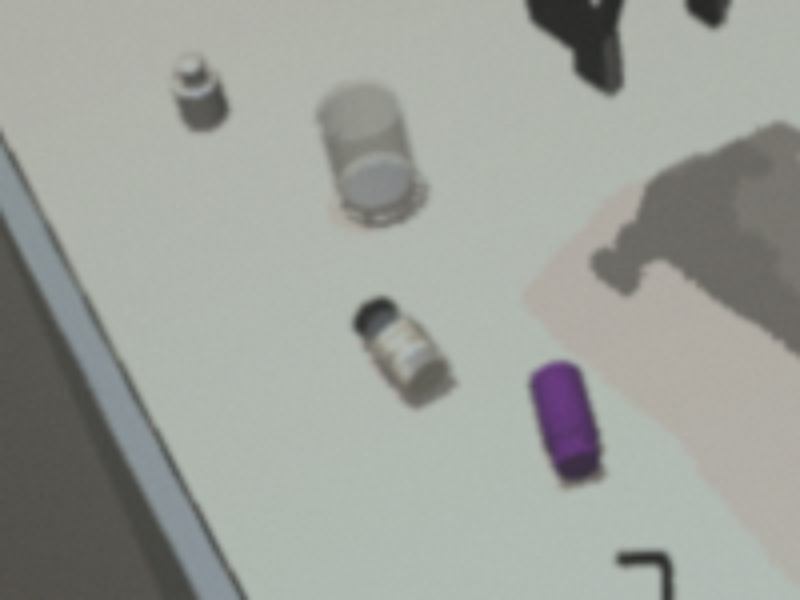

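The picture shows the gripper at the upper right, short of the vial. The vial is undisturbed at about (405,350) in the crop. I'll check why the arm fell short.

```bash
python3 - <<'E'
from h import *
s=arm.sense(); print({k:np.round(s[k],2) for k in('clock','joints','joint_vel','tcp_pos','orientation','ft_force','joint_efforts')})
print([a for a in dir(arm) if a[0]!='_'])
E
```

```text
{'clock': np.float64(2.52), 'joints': array([ 13.29,  27.5 ,  -2.08,  60.86,   3.66, 179.94]), 'joint_vel': array([-0.12, -1.39,  0.71,  3.81, -0.37, -0.07]), 'tcp_pos': array([549.33, 149.71,  87.77]), 'orientation': array([[ 0.97,  0.23, -0.02],
       [ 0.23, -0.97,  0.06],
       [-0.01, -0.06, -1.  ]]), 'ft_force': array([-0.51, -0.07, -0.79]), 'joint_efforts': array([ -0.42, -51.58,  25.65,   0.12,   0.17,   0.  ])}
['PlanningError', 'job_done', 'sense', 'snapshot', 'tcp_to_grasp']
```

```bash
python3 -m pendant '[[0,0,0,0,0,-30,60],[0,0,0,0,0,-30,60]]'; python3 -c "
from plant import arm
s=arm.sense();print(s['joints'],s['joint_vel'],s['tcp_pos'])"
```

```text
clock: 2.78
tcp_pos: [553.8, 148.4, 124.5]
orientation: [[0.973, 0.23, -0.011], [0.23, -0.971, 0.063], [0.004, -0.064, -0.998]]
ft_force: [-0.5, 0.2, -0.2]
grip_width: 59.9
gripper_force: 0.0
[ 13.07103323  25.57566363   0.78203002  65.00777104   3.64386874
 179.75185326] [ 0.05292799  1.00972633 -2.30155954 -1.4318264  -0.01029806  0.0627016 ] [553.82823117 148.38663529 124.50900459]
```

```bash
cat >> h.py <<'E'
from scipy.spatial.transform import Rotation as Ro
def Rt(h,tilt=0,lean=0):
    """heading h deg of tool x, tool z down; then world tilt (deg) about horizontal axis at heading lean+90: fingers lean forward along `lean`"""
    x=np.array([np.cos(np.radians(h)),np.sin(np.radians(h)),0]);z=np.array([0,0,-1.]);R=np.c_[x,np.cross(z,x),z]
    a=np.radians(lean+90); return Ro.from_rotvec(-np.radians(tilt)*np.array([np.cos(a),np.sin(a),0])).as_matrix()@R
def rel(p,R,s=None):
    s=s or arm.sense(); O=Ro.from_matrix(s['orientation']).as_matrix()
    print('turn',np.round(Ro.from_matrix(O.T@R).as_rotvec(),3),'shift',np.round(O.T@(np.array(p)-s['tcp_pos']),1),'clock',round(float(s['clock']),2),'tcp',np.round(s['tcp_pos'],1))
E
python3 - <<'E'
from h import *
rel([525.7,308.8,120],Rt(100)); print(Rt(181,20,1).round(2))
E
```

```text
turn [-0.048 -0.051 -1.512] shift [   9.6 -162.    14.9] clock 2.77 tcp [553.8 148.4 124.5]
[[-0.94 -0.02  0.34]
 [-0.02  1.    0.01]
 [-0.34 -0.   -0.94]]
```

```bash
python3 -m pendant '[[-0.005,-0.005,-0.15,1,-16,1,60],[-0.01,-0.01,-0.30,2,-32,2,60],[-0.015,-0.015,-0.45,3,-48,3,60],[-0.02,-0.02,-0.6,4,-65,4,60],[-0.025,-0.025,-0.75,5,-81,5,60],[-0.03,-0.03,-0.9,6,-97,6,60],[-0.035,-0.035,-1.05,7,-113,8,60],[-0.04,-0.04,-1.2,8,-130,10,60],[-0.045,-0.045,-1.35,9,-146,12,60],[-0.048,-0.051,-1.512,9.6,-162,14,60]]'
python3 -c "
from h import *
rel([525.7,308.8,80],Rt(186.5))"
```

```text
clock: 4.03
tcp_pos: [523.3, 308.8, 117.8]
orientation: [[-0.179, 0.984, -0.006], [0.984, 0.179, -0.001], [-0.0, -0.006, -1.0]]
ft_force: [-0.6, 0.0, -0.5]
grip_width: 59.9
gripper_force: 0.0
turn [-0.005 -0.004 -1.505] shift [-0.5  2.6 37.8] clock 4.03 tcp [523.3 308.8 117.8]
```

```bash
python3 -m pendant '[[0,0,-0.16,0,1,5,60],[0,0,-0.32,0,2,10,60],[0,0,-0.48,0,2,15,60],[0,0,-0.64,0,2,20,60],[0,0,-0.8,0,2,25,60],[0,0,-0.96,0,2,30,60],[0,0,-1.12,0,2,35,60],[0,0,-1.28,0,2,38,60],[0,0,-1.44,0,2,38,60],[0,0,-1.505,0,2.5,38,60]]'
python3 -m pendant '[[0,0,0,0,0,0,60],[0,0,0,0,0,0,60]]'
python3 - <<'E'
from h import *
s=snap('side')
rel([525.7,308.8,11],Rt(186.5))
im=s['img'][240:390,80:280,::-1]; cv2.imwrite('pics/hov2.png',cv2.resize(im,None,fx=4,fy=4))
E
```

```text
clock: 5.28
tcp_pos: [525.6, 308.7, 79.8]
orientation: [[-0.994, -0.111, -0.006], [-0.111, 0.994, -0.001], [0.006, -0.001, -1.0]]
ft_force: [0.7, -0.9, 0.6]
grip_width: 60.1
gripper_force: 0.0
clock: 5.52
tcp_pos: [525.7, 308.6, 79.9]
orientation: [[-0.994, -0.107, -0.006], [-0.107, 0.994, -0.001], [0.006, -0.001, -1.0]]
ft_force: [-0.0, -0.6, -0.1]
grip_width: 60.0
gripper_force: 0.0
turn [-0.001 -0.006 -0.006] shift [-0.5  0.2 68.9] clock 5.58 tcp [525.7 308.6  79.9]
```

View pics/hov2.png

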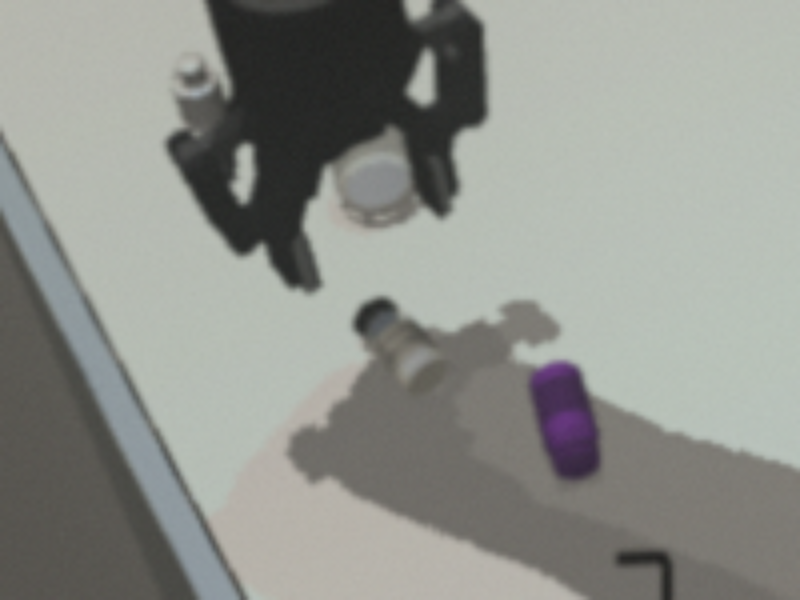

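The fingertips straddle the vial, with tips at about (305,285) and (445,210) in the crop. I'll go down and grip.

```bash
python3 -m pendant '[[0,-0.006,-0.006,0,0,25,55],[0,-0.006,-0.006,-0.5,0,50,50],[0,-0.006,-0.006,-0.5,0,69,50],[0,-0.006,-0.006,-0.5,0,69,50],[0,-0.006,-0.006,-0.5,0,69,10],[0,-0.006,-0.006,-0.5,0,69,10],[0,-0.006,-0.006,-0.5,0,69,10],[0,-0.006,-0.006,-0.5,0,69,10],[0,-0.006,-0.006,-0.5,0,69,10],[0,-0.006,-0.006,-0.5,0,69,10]]' 40
python3 -m pendant '[[0,0,0,0,0,-30,10],[0,0,0,0,0,-80,10],[0,0,0,0,0,-130,10],[0,0,0,0,0,-180,10],[0,0,0,0,0,-200,10],[0,0,0,0,0,-200,10]]' 40
python3 - <<'E'
from h import *
for n in('side','top'):
    s=snap(n); np.savez(n+'1.npz',**s); S=arm.sense()
    if n=='side': cv2.imwrite('pics/lift.png',cv2.resize(s['img'][80:330,70:400,::-1],None,fx=2.4,fy=2.4))
print(S['tcp_pos'],S['joints'],S['orientation'])
E
```

```text
clock: 6.82
tcp_pos: [526.8, 309.2, 12.3]
orientation: [[-0.993, -0.114, 0.002], [-0.114, 0.993, 0.001], [-0.003, 0.001, -1.0]]
ft_force: [-0.9, 0.7, 6.2]
grip_width: 21.2
gripper_force: 41.3
clock: 7.58
tcp_pos: [526.7, 309.2, 212.8]
orientation: [[-0.993, -0.114, 0.004], [-0.114, 0.993, 0.001], [-0.004, 0.001, -1.0]]
ft_force: [-0.2, 0.7, -1.0]
grip_width: 21.3
gripper_force: 40.6
[525.15163786 308.3181789  209.50577568] [ 3.04340713e+01  2.70082562e+01  1.61616540e+01  7.92891907e+01
 -3.35928970e-02  2.38724082e+01] [[-0.99344768 -0.11427445 -0.00174648]
 [-0.1142715   0.99344809 -0.00170605]
 [ 0.00192999 -0.0014953  -0.99999702]]
```

View pics/lift.png

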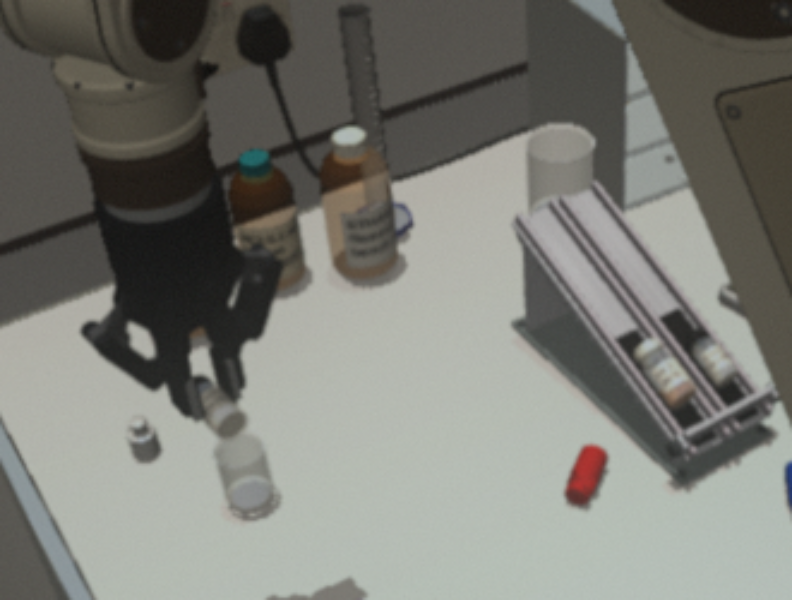

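The vial is firmly held at about (222,405), with the beaker undisturbed at (248,475). Now I'll work out the move to hover above the lane.

```bash
python3 -c "
from h import *
rel([598,-105,185],Rt(181.1,20,1.1))"
```

```text
turn [ 0.015 -0.351  0.095] shift [ -25.2 -418.9   25.1] clock 7.67 tcp [525.2 308.3 209.5]
```

```bash
python3 -m pendant '[[0.002,-0.04,0.01,-3,-48,0,10],[0.004,-0.08,0.02,-6,-96,0,10],[0.006,-0.12,0.03,-9,-144,0,10],[0.008,-0.16,0.04,-12,-192,0,10],[0.01,-0.2,0.05,-15,-240,2,10],[0.012,-0.24,0.06,-18,-288,6,10],[0.013,-0.28,0.075,-21,-336,10,10],[0.015,-0.32,0.085,-24,-384,18,10],[0.015,-0.351,0.095,-25,-419,25,10],[0.015,-0.351,0.095,-25,-419,25,10]]' 40
python3 -m pendant '[[0,0,0,0,0,0,10],[0,0,0,0,0,0,10]]'
python3 - <<'E'
from h import *
s=snap('top'); np.savez('top2.npz',**s); rel([618.4,-104.7,111.8],Rt(181.1,20,1.1))
s=snap('side'); np.savez('side2.npz',**s)
cv2.imwrite('pics/hov3.png',cv2.resize(s['img'][90:300,220:440,::-1],None,fx=2.8,fy=2.8))
E
```

```text
clock: 8.93
tcp_pos: [595.9, -106.8, 182.3]
orientation: [[-0.941, -0.014, 0.338], [-0.013, 1.0, 0.007], [-0.338, 0.002, -0.941]]
ft_force: [0.0, -0.2, -0.0]
grip_width: 21.4
gripper_force: 40.6
clock: 9.18
tcp_pos: [598.4, -103.5, 185.7]
orientation: [[-0.939, -0.02, 0.343], [-0.019, 1.0, 0.009], [-0.343, 0.002, -0.939]]
ft_force: [-0.1, -1.0, 0.4]
grip_width: 21.0
gripper_force: 40.6
turn [0.002 0.002 0.001] shift [ 6.9 -1.7 76.5] clock 9.22 tcp [ 598.6 -103.5  186. ]
```

View pics/hov3.png

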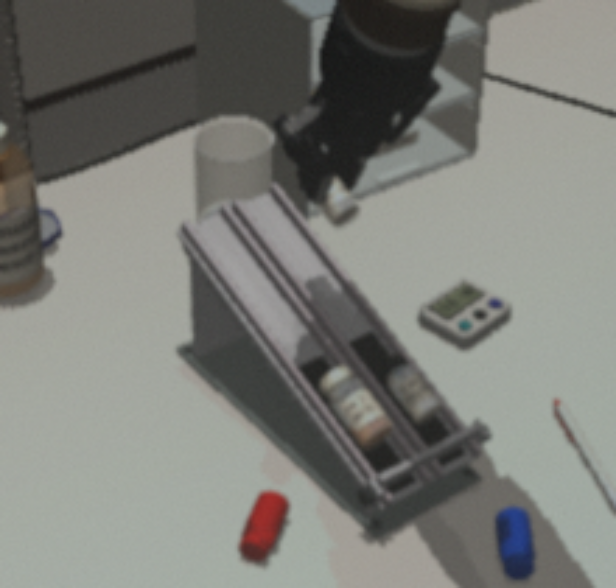

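The vial hangs at about (340,205) above the twin's lane, with the lane free below it. I'll lower it.

```bash
python3 -m pendant '[[0,0,0,3,-1,25,10],[0,0,0,6,-1.5,50,10],[0,0,0,7,-1.7,66,10],[0,0,0,7,-1.7,72,10],[0,0,0,7,-1.7,74,10],[0,0,0,7,-1.7,75,10],[0,0,0,7,-1.7,75,10]]' 40
python3 - <<'E'
from h import *
s=snap('side')
rel([618.4,-104.7,111.8],Rt(181.1,20,1.1)); print(arm.sense()['ft_force'])
cv2.imwrite('pics/low.png',cv2.resize(s['img'][130:280,260:410,::-1],None,fx=4,fy=4,interpolation=cv2.INTER_CUBIC))
E
```

```text
clock: 10.15
tcp_pos: [618.1, -106.1, 114.1]
orientation: [[-0.938, -0.019, 0.345], [-0.017, 1.0, 0.007], [-0.345, 0.001, -0.939]]
ft_force: [0.0, 0.3, -0.6]
grip_width: 21.3
gripper_force: 40.6
turn [ 0.001  0.003 -0.001] shift [0.4 1.4 2.2] clock 10.2 tcp [ 618.1 -106.1  114. ]
[-0.13000118  0.15363615  0.13326443]
```

View pics/low.png

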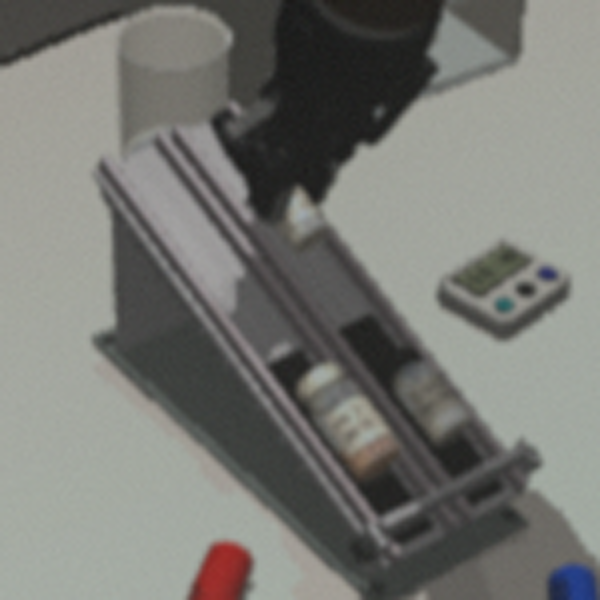

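The vial is centred in the right lane at about (303,215), just above the deck. I'll feel downward.

```bash
python3 -m pendant '[[0,0,0,0,1.2,1,10],[0,0,0,0,1.2,2,10],[0,0,0,0,1.2,2.5,10],[0,0,0,0,1.2,2.5,10]]'; python3 -m pendant '[[0,0,0,0,0,1,10],[0,0,0,0,0,1,10]]'; python3 -m pendant '[[0,0,0,0,0,1,10],[0,0,0,0,0,1,10]]'
```

```text
clock: 10.7
tcp_pos: [618.7, -104.8, 111.5]
orientation: [[-0.939, -0.019, 0.345], [-0.017, 1.0, 0.008], [-0.345, 0.001, -0.939]]
ft_force: [-3.2, -0.7, 4.0]
grip_width: 21.1
gripper_force: 41.2
clock: 10.95
tcp_pos: [619.2, -104.9, 111.6]
orientation: [[-0.938, -0.019, 0.346], [-0.017, 1.0, 0.007], [-0.346, 0.001, -0.938]]
ft_force: [-6.6, 0.2, 8.9]
grip_width: 21.3
gripper_force: 42.0
clock: 11.2
tcp_pos: [619.7, -105.1, 111.8]
orientation: [[-0.938, -0.018, 0.347], [-0.017, 1.0, 0.007], [-0.347, 0.0, -0.938]]
ft_force: [-9.5, -0.6, 16.6]
grip_width: 21.4
gripper_force: 42.7
```

Contact is at the expected height. I'll relax the pressure and release.

```bash
python3 -m pendant '[[0,0,0,0,0,-2,10],[0,0,0,0,0,-2,10]]'; python3 -m pendant '[[0,0,0,0,0,0,45],[0,0,0,0,0,0,45],[0,0,0,0,0,0,45],[0,0,0,0,0,0,45],[0,0,0,0,0,-15,45],[0,0,0,0,0,-40,45],[0,0,0,0,0,-70,45],[0,0,0,0,0,-70,45]]'
python3 - <<'E'
from h import *
s=snap('side'); np.savez('side3.npz',**s); t=snap('top');np.savez('top3.npz',**t)
rel([618.4,-104.7,111.8],Rt(181.1,20,1.1))
a=cv2.resize(s['img'][170:270,280:400,::-1],(480,400),interpolation=cv2.INTER_CUBIC)
b=cv2.resize(t['img'][180:280,340:400,::-1],(240,400),interpolation=cv2.INTER_CUBIC)
cv2.imwrite('pics/rel.png',np.hstack([a,b]))
E
```

```text
clock: 11.45
tcp_pos: [618.8, -104.9, 111.5]
orientation: [[-0.939, -0.019, 0.345], [-0.017, 1.0, 0.007], [-0.345, 0.001, -0.939]]
ft_force: [-4.4, 0.2, 6.2]
grip_width: 21.1
gripper_force: 41.5
clock: 12.45
tcp_pos: [596.1, -105.8, 180.9]
orientation: [[-0.936, -0.019, 0.35], [-0.018, 1.0, 0.006], [-0.35, -0.0, -0.937]]
ft_force: [0.2, 0.2, 0.7]
grip_width: 44.9
gripper_force: 0.0
turn [ 0.001  0.004 -0.001] shift [ 0.4  0.2 69.8] clock 12.55 tcp [ 594.6 -105.4  177.5]
```

View pics/rel.png

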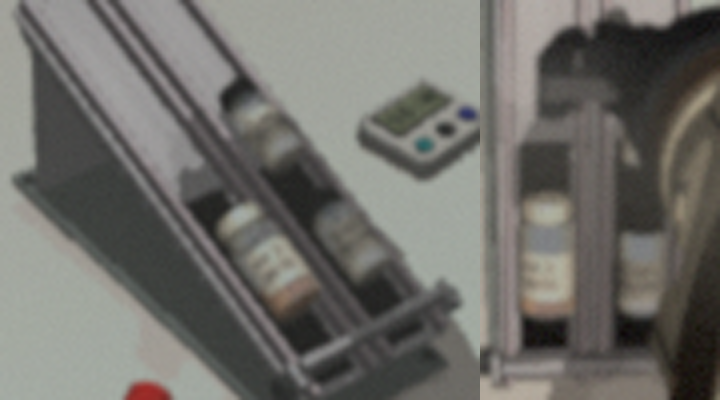

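The vial slid by itself onto the strip (crop (262,125)), with a gap to the twin at (350,240). Next I'll measure positions along the lane.

```bash
python3 - <<'E'
from h import *
for f,dz0 in(('side3',-.85),('side0',-.85),('top0',.75)):
    s=dict(np.load(f+'.npz')); P,C,u,v=cloud(s); y=np.radians(1.1)
    d=P[:,:2]-[568,-81.7]; X=d@[np.cos(y),np.sin(y)]; Y=d@[-np.sin(y),np.cos(y)]; Z=P[:,2]-dz0-35
    a=np.radians(20); S=(X+120)*np.cos(a)+Z*np.sin(a); N=-(X+120)*np.sin(a)+Z*np.cos(a)
    for l in(-24,24):
        o=[]
        for k in range(-6,200,4):
            m=(abs(Y-l)<9)&(abs(S-k)<2)&(N>-8)&(N<60); o.append((k,round(float(np.percentile(N[m],70)),0),int(C[m].mean())) if m.sum()>2 else (k,))
        print(f,l,*o)
E
```

```text
side3 -24 (-6, 2.0, 53) (-2, 16.0, 58) (2, 23.0, 87) (6,) (10, 3.0, 47) (14, 1.0, 40) (18, 2.0, 36) (22, 1.0, 37) (26, 2.0, 38) (30, 22.0, 78) (34, 26.0, 117) (38, 25.0, 108) (42, 26.0, 94) (46, 26.0, 88) (50, 25.0, 99) (54, 26.0, 93) (58, 26.0, 98) (62, 25.0, 95) (66, 24.0, 87) (70, 22.0, 60) (74, 21.0, 42) (78, 23.0, 42) (82, 10.0, 43) (86, 2.0, 37) (90, 1.0, 37) (94, 2.0, 37) (98, 1.0, 39) (102, 2.0, 36) (106, 17.0, 70) (110, 25.0, 105) (114, 25.0, 112) (118, 25.0, 99) (122, 26.0, 90) (126, 25.0, 97) (130, 25.0, 119) (134, 26.0, 132) (138, 25.0, 115) (142, 26.0, 97) (146, 23.0, 76) (150, 21.0, 50) (154, 24.0, 56) (158, 19.0, 102) (162, 0.0, 130) (166, 0.0, 146) (170, 2.0, 150) (174, 1.0, 152) (178, 2.0, 153) (182, 0.0, 153) (186, 1.0, 154) (190, 0.0, 154) (194, 2.0, 154) (198, 0.0, 155)
side3 24 (-6, 1.0, 55) (-2, 14.0, 60) (2, 23.0, 110) (6, 23.0, 87) (10, 3.0, 67) (14, 2.0, 44) (18, 1.0, 36) (22, 2.0, 35) (26, 2.0, 38) (30, 22.0, 63) (34, 30.0, 104) (38, 30.0, 114) (42, 31.0, 148) (46, 31.0, 137) (50, 32.0, 139) (54, 31.0, 146) (58, 30.0, 143) (62, 30.0, 148) (66, 30.0, 111) (70
[... 2991 characters left out ...]
(22, 1.0, 65) (26,) (30, 28.0, 75) (34, 30.0, 101) (38, 30.0, 124) (42, 31.0, 152) (46, 30.0, 157) (50, 30.0, 152) (54, 30.0, 158) (58, 29.0, 156) (62, 30.0, 158) (66, 30.0, 138) (70, 29.0, 123) (74, 30.0, 122) (78, 29.0, 125) (82, 27.0, 149) (86, 28.0, 157) (90, 24.0, 109) (94, 2.0, 63) (98, 1.0, 63) (102, 1.0, 64) (106, 1.0, 66) (110, 1.0, 67) (114, 1.0, 99) (118, 1.0, 151) (122, 1.0, 155) (126, 0.0, 155) (130, 1.0, 155) (134, 0.0, 156) (138, 0.0, 156) (142, 0.0, 156) (146, 1.0, 157) (150, 0.0, 157) (154, 1.0, 157) (158, -0.0, 158) (162, 0.0, 158) (166, 1.0, 159) (170, 0.0, 160) (174, 1.0, 161) (178, 1.0, 161) (182, 1.0, 161) (186, 0.0, 161) (190, 0.0, 162) (194, -0.0, 162) (198, 0.0, 162)
```

The stop face is at s≈7, the twin spans 30–82 and the loose vial 107–159.5. The grip strip ends at 115, as it should. Next I'll close the fingers and lower them behind the cap.

```bash
python3 -m pendant '[[0,0,0,3,0,0,0],[0,0,0,6,0,0,0],[0,0,0,6,0,10,0],[0,0,0,6,0,30,0],[0,0,0,6,0,50,0],[0,0,0,6,0,64,0],[0,0,0,6,0,70,0],[0,0,0,6,0,71,0],[0,0,0,6,0,71,0]]'
python3 - <<'E'
from h import *
s=snap('side'); rel([618.4,-104.7,111.8],Rt(181.1,20,1.1))
cv2.imwrite('pics/push0.png',cv2.resize(s['img'][150:270,280:400,::-1],(600,600),interpolation=cv2.INTER_CUBIC))
E
```

```text
clock: 13.68
tcp_pos: [613.6, -105.0, 108.6]
orientation: [[-0.938, -0.019, 0.345], [-0.017, 1.0, 0.007], [-0.345, 0.001, -0.939]]
ft_force: [0.7, 0.2, -0.0]
grip_width: -0.1
gripper_force: 0.0
turn [ 0.001  0.003 -0.001] shift [-5.5  0.2 -1.3] clock 13.72 tcp [ 613.7 -105.   108.7]
```

View pics/push0.png

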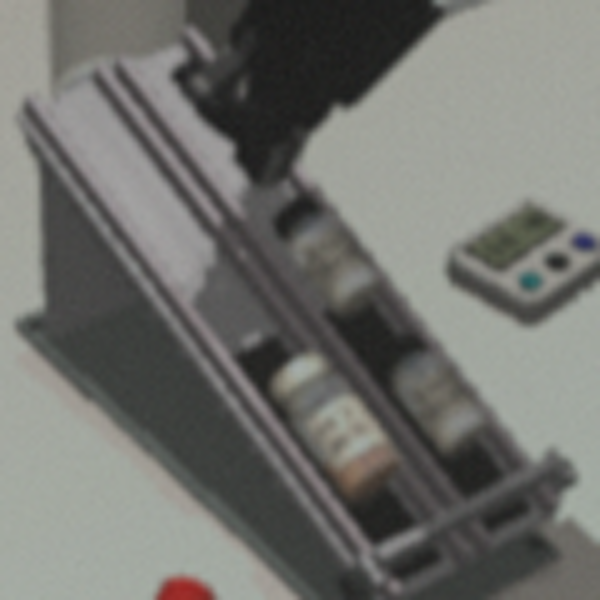

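The closed fingers are in the lane behind the cap at about (270,180), with the cap at (295,215). I'll push slowly.

```bash
python3 -m pendant '[[0,0,0,4,0,0,0],[0,0,0,8,0,0,0],[0,0,0,12,0,0,0],[0,0,0,16,0,0,0],[0,0,0,20,0,0,0],[0,0,0,24,0,0,0],[0,0,0,28,0,0,0],[0,0,0,32,0,0,0],[0,0,0,36,0,0,0],[0,0,0,40,0,0,0]]'
python3 -m pendant '[[0,0,0,2,0,0,0],[0,0,0,4,0,0,0],[0,0,0,6,0,0,0],[0,0,0,8,0,0,0],[0,0,0,9,0,0,0],[0,0,0,10,0,0,0],[0,0,0,10,0,0,0]]'
cat > prof.py <<'E'
from h import *
s=snap('side'); P,C,u,v=cloud(s); y=np.radians(1.1)
d=P[:,:2]-[568,-81.7]; X=d@[np.cos(y),np.sin(y)]; Y=d@[-np.sin(y),np.cos(y)]; Z=P[:,2]+.85-35
a=np.radians(20); S=(X+120)*np.cos(a)+Z*np.sin(a); N=-(X+120)*np.sin(a)+Z*np.cos(a)
print([(k,int(np.percentile(N[m],70)),int(C[m].mean())) for k in range(-2,128,2) for m in [(abs(Y+24)<9)&(abs(S-k)<1.5)&(N>-8)&(N<60)] if m.sum()>2])
rel([618.4,-104.7,111.8],Rt(181.1,20,1.1)); print(arm.sense()['ft_force'])
E
python3 prof.py
```

```text
clock: 14.98
tcp_pos: [575.6, -105.5, 94.2]
orientation: [[-0.939, -0.019, 0.344], [-0.017, 1.0, 0.008], [-0.344, 0.001, -0.939]]
ft_force: [0.6, -0.2, 0.2]
grip_width: 0.5
gripper_force: 0.3
clock: 15.85
tcp_pos: [566.2, -105.7, 90.6]
orientation: [[-0.939, -0.019, 0.344], [-0.017, 1.0, 0.008], [-0.344, 0.001, -0.939]]
ft_force: [0.4, 0.5, 0.8]
grip_width: -0.2
gripper_force: 0.0
[(-2, 17, 56), (0, 21, 67), (2, 22, 84), (4, 23, 81), (12, 1, 45), (14, 14, 55), (16, 17, 71), (18, 23, 101), (20, 25, 111), (22, 24, 112), (24, 24, 111), (26, 25, 100), (28, 25, 93), (30, 25, 87), (32, 25, 83), (34, 26, 88), (36, 25, 91), (38, 25, 91), (40, 25, 90), (42, 25, 94), (44, 25, 98), (46, 24, 94), (48, 25, 96), (50, 25, 94), (52, 26, 88), (54, 25, 76), (56, 23, 59), (58, 21, 46), (60, 22, 38), (62, 21, 36), (64, 22, 42), (66, 22, 57), (68, 23, 83), (70, 25, 100), (72, 26, 114), (74, 24, 123), (76, 24, 109), (78, 25, 100), (80, 26, 93), (82, 26, 84), (84, 25, 84), (86, 26, 88), (88, 26, 85), (90, 25, 87), (92, 24, 89), (94, 26, 97), (96, 28, 95), (98, 25, 85), (100, 24, 90), (102, 24, 97), (104, 23, 82), (106, 23, 74), (108, 21, 53), (110, 21, 48), (112, 21, 42), (114, 22, 42), (116, 23, 46), (118, 42, 52), (120, 41, 55), (122, 36, 51), (124, 28, 59), (126, 8, 72)]
turn [ 0.001  0.002 -0.001] shift [-56.3   0.   -1.9] clock 15.9 tcp [ 566.2 -105.7   90.6]
[ 0.01267541 -0.39752781  0.12009937]
```

The two vials now touch, and the twin's base is at s≈15, about 8 mm short. I'll push on gently.

```bash
python3 -m pendant '[[0,0,0,1,0,-0.3,0],[0,0,0,2,0,-0.5,0],[0,0,0,3,0,-0.5,0],[0,0,0,4,0,-0.5,0],[0,0,0,5,0,-0.5,0],[0,0,0,5,0,-0.5,0]]'; for i in 1; do python3 -m pendant '[[0,0,0,0.5,0,0,0],[0,0,0,1,0,0,0],[0,0,0,1,0,0,0]]'; done; python3 -m pendant '[[0,0,0,0.5,0,0,0],[0,0,0,1,0,0,0],[0,0,0,1,0,0,0]]'
```

```text
clock: 16.65
tcp_pos: [561.3, -105.8, 89.4]
orientation: [[-0.939, -0.019, 0.344], [-0.017, 1.0, 0.008], [-0.344, 0.001, -0.939]]
ft_force: [0.4, -0.9, -0.3]
grip_width: 0.2
gripper_force: 0.0
clock: 17.02
tcp_pos: [560.5, -105.8, 89.1]
orientation: [[-0.939, -0.019, 0.344], [-0.017, 1.0, 0.008], [-0.344, 0.001, -0.939]]
ft_force: [-0.5, 0.1, -0.1]
grip_width: -0.4
gripper_force: 0.0
clock: 17.4
tcp_pos: [559.5, -105.8, 88.8]
orientation: [[-0.939, -0.019, 0.344], [-0.017, 1.0, 0.008], [-0.344, 0.001, -0.939]]
ft_force: [0.3, -0.3, -0.2]
grip_width: -0.0
gripper_force: 0.0
```

```bash
python3 -m pendant '[[0,0,0,0.5,0,0,0],[0,0,0,1,0,0,0],[0,0,0,1,0,0,0]]'; python3 -m pendant '[[0,0,0,0.5,0,0,0],[0,0,0,0.5,0,0,0]]'; python3 -m pendant '[[0,0,0,0.5,0,0,0],[0,0,0,0.5,0,0,0]]';  python3 prof.py
```

```text
clock: 17.77
tcp_pos: [558.6, -105.8, 88.5]
orientation: [[-0.939, -0.019, 0.344], [-0.017, 1.0, 0.008], [-0.344, 0.001, -0.939]]
ft_force: [-0.3, 0.2, 0.5]
grip_width: 0.1
gripper_force: 0.1
clock: 18.02
tcp_pos: [558.1, -105.9, 88.3]
orientation: [[-0.939, -0.019, 0.344], [-0.017, 1.0, 0.008], [-0.344, 0.001, -0.939]]
ft_force: [0.1, 0.2, 0.7]
grip_width: -0.2
gripper_force: 0.1
clock: 18.27
tcp_pos: [557.7, -105.8, 88.1]
orientation: [[-0.939, -0.019, 0.344], [-0.017, 1.0, 0.008], [-0.344, 0.001, -0.939]]
ft_force: [0.2, -0.5, 0.3]
grip_width: 0.2
gripper_force: 0.1
[(-2, 16, 55), (0, 21, 66), (2, 23, 83), (4, 21, 84), (6, 23, 94), (8, 24, 97), (10, 24, 120), (12, 25, 123), (14, 25, 120), (16, 24, 110), (18, 25, 105), (20, 25, 88), (22, 25, 89), (24, 26, 90), (26, 24, 90), (28, 24, 91), (30, 25, 94), (32, 25, 95), (34, 24, 94), (36, 23, 100), (38, 24, 97), (40, 23, 96), (42, 26, 92), (44, 22, 85), (46, 23, 72), (48, 22, 57), (50, 21, 44), (52, 22, 37), (54, 23, 41), (56, 23, 47), (58, 22, 73), (60, 23, 99), (62, 24, 114), (64, 24, 108), (66, 25, 113), (68, 25, 109), (70, 24, 97), (72, 25, 94), (74, 24, 83), (76, 24, 85), (78, 25, 91), (80, 25, 94), (82, 26, 91), (84, 27, 94), (86, 25, 94), (88, 25, 100), (90, 24, 97), (92, 25, 96), (94, 24, 90), (96, 24, 84), (98, 23, 70), (100, 23, 56), (102, 22, 43), (104, 23, 42), (106, 23, 40), (108, 45, 41), (110, 44, 51), (112, 41, 52), (114, 37, 49), (116, 23, 60), (118, 1, 91), (120, 1, 92), (122, 2, 105), (124, 4, 97), (126, 0, 143)]
turn [ 0.001  0.002 -0.001] shift [-65.2   0.   -1.4] clock 18.32 tcp [ 557.7 -105.9   88.1]
[-0.09991344 -1.43436302 -0.00865528]
```

```bash
for i in 1; do python3 -m pendant '[[0,0,0,0.5,0,0,0],[0,0,0,0.5,0,0,0]]' | grep -E "tcp|ft_"; python3 -m pendant '[[0,0,0,0.5,0,0,0],[0,0,0,0.5,0,0,0]]'| grep -E "tcp|ft_"; python3 -m pendant '[[0,0,0,0.5,0,0,0],[0,0,0,0.5,0,0,0]]'| grep -E "tcp|ft_"; done
```

```text
tcp_pos: [557.2, -105.9, 87.9]
ft_force: [-0.3, 0.5, 0.7]
tcp_pos: [556.8, -105.9, 87.8]
ft_force: [-0.8, 0.2, 0.9]
tcp_pos: [556.6, -105.9, 87.8]
ft_force: [1.4, 0.5, 0.2]
```

```bash
python3 -m pendant '[[0,0,0,0.4,0,0,0],[0,0,0,0.4,0,0,0]]' | grep -E "tcp|ft_"; python3 -m pendant '[[0,0,0,0.4,0,0,0],[0,0,0,0.4,0,0,0]]'| grep -E "tcp|ft_"
```

```text
tcp_pos: [556.5, -105.9, 87.9]
ft_force: [1.9, 1.3, 0.3]
tcp_pos: [556.4, -106.0, 87.9]
ft_force: [3.2, 0.8, 1.5]
```

The force builds while the TCP stalls, so the vials are home against the stop. I'll back off uphill, lift clear and check.

```bash
python3 -m pendant '[[0,0,0,-3,0,0,0],[0,0,0,-8,0,0,0],[0,0,0,-18,0,-5,0],[0,0,0,-20,0,-50,0],[0,0,0,-20,0,-100,0],[0,0,0,-20,0,-130,0],[0,0,0,-20,0,-130,0]]'
sed -i "s/^s=snap('side');/s=snap('side');cv2.imwrite('pics\/end.png',cv2.resize(s['img'][150:270,280:400,::-1],(600,600),interpolation=cv2.INTER_CUBIC));/" prof.py; python3 prof.py
```

```text
clock: 20.45
tcp_pos: [531.4, -107.1, 220.2]
orientation: [[-0.936, -0.019, 0.35], [-0.018, 1.0, 0.006], [-0.35, -0.001, -0.937]]
ft_force: [1.0, 0.4, 0.1]
grip_width: 0.0
gripper_force: 0.0
[(-2, 11, 51), (0, 18, 63), (2, 24, 85), (4, 23, 91), (6, 24, 100), (8, 24, 107), (10, 24, 117), (12, 24, 120), (14, 24, 108), (16, 24, 107), (18, 24, 92), (20, 24, 82), (22, 25, 83), (24, 26, 89), (26, 24, 85), (28, 25, 86), (30, 25, 86), (32, 25, 90), (34, 26, 93), (36, 23, 99), (38, 24, 93), (40, 25, 92), (42, 26, 82), (44, 24, 73), (46, 22, 58), (48, 21, 49), (50, 21, 41), (52, 22, 38), (54, 22, 44), (56, 23, 66), (58, 24, 86), (60, 25, 104), (62, 25, 103), (64, 24, 112), (66, 23, 118), (68, 26, 100), (70, 26, 94), (72, 24, 92), (74, 24, 93), (76, 25, 97), (78, 24, 94), (80, 24, 96), (82, 24, 99), (84, 25, 109), (86, 25, 113), (88, 24, 114), (90, 23, 102), (92, 24, 99), (94, 24, 86), (96, 22, 72), (98, 21, 63), (100, 22, 49), (102, 22, 47), (104, 21, 45), (106, 22, 52), (108, 22, 73), (110, 21, 76), (114, 0, 104), (116, 1, 124), (118, 1, 137), (120, 0, 144), (122, 1, 146), (124, 1, 145), (126, 1, 144)]
turn [ 0.     0.005 -0.001] shift [-45.7   0.4 130. ] clock 20.5 tcp [ 530.5 -106.8  217.9]
[-0.8254109   0.18888431 -1.06898443]
```

View pics/end.png

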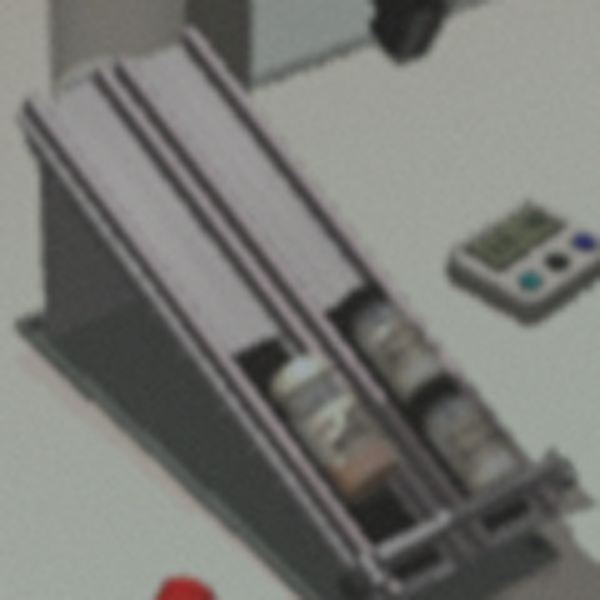

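The twin (465,440) sits against the stop bar, with the filed vial (390,345) right behind it. The large vial is in place and the fingers are clear.

```bash
python3 -c "
from plant import arm
print(arm.job_done())"
```

```text
the job is handed in; nothing more can be done
None
```

The job is handed in, verdict not reported: in the last picture the loose vial lay right behind its twin, the twin was against the stop bar, the larger vial looked unmoved, and the fingers were clear.

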